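# Pin the bottle clamp shut and keep it squeezed

## Robot

A 6-joint arm with a two-finger parallel gripper is mounted at the origin on a cart in front of the work surface, level with it; the furniture and walls round the work are solid. World frame = base frame: x ahead of the robot, y to its left, z up, the work surface at z = 0. Lengths are in m, angles in rad, forces in N, time in s.
With the tool pointing down it reaches from about 0.275 to 0.75 m from the base axis. Payload 10.2 kg.
Tool frame: the origin (TCP) lies midway between the tips of the shut fingers; the grasp point (between the pads) lies 19 mm behind it (env.hold_point_z is the distance from the TCP to the grasp point, in m); z points along the fingers, y is the line along which they close (so a half turn about z gives the same grasp; the last joint's range is limited). The gripper opens to 85 mm and grips with 20 to 120 N. Pads are 22 mm wide; open, the fingers measure 114 mm over their backs; the gripper's body (76 mm by 85 mm) begins 54 mm behind the grasp point. The pads swing forward as they close: fully open they stand 13 mm farther back than shut.
Start: joints at [1.007, 0.313, 1.498, -0, 1.331, -0.223], TCP at [0.175, 0.495, 0.231] pointing down, gripper open.
Joint ranges: [-2.94, 2.94], [-0.97, 2.17], [0.19, 2.56], [-1.23, 4.37], [0.02, 3.11], [-2.88, 2.88]. Speed limits (rad/s): [2.39, 2.39, 3.01, 3.14, 3.14, 3.14].

## Interface

Orientations are given as a unit quaternion [x, y, z, w].
In Python, from bench import env, kinematics, monitor, eyes, job gives the robot as it stands. The module is installed in compiled form; this text tells all that it offers. Calls block until the motion is done:
- env.reach(position, orientation): joint-space move of the TCP to a pose.
- env.movel(position, velocity=0.15, frame=None, guard=None): straight line of the TCP; frame=None keeps the orientation; velocity is the mean speed in m/s. With guard (N) it stops when the force on the tool has changed by that much, and returns True; else False.
- env.set_joints(angles): joint-space move.
- env.release() and env.close_gripper(effort=None): open the fingers fully, or close them until they stop; effort is the grip in N (None keeps the last).
- env.hold(seconds).
- kinematics.ik(position, orientation): joint angles nearest the present ones, or None.
- monitor.sense(): the state.
- eyes.grab_frame(name): name is "side" or "top" or "wrist"; returns a dict with "frame" (384x512x3 uint8, red, green, blue), "mtx" (3x3 intrinsics, pixels), "k1" (the pictures are not rectified: a ray, as slopes to the right and down, at radius r is drawn at 1 + k1 r^2 times it, then the intrinsics apply), "view" (4x4, takes a point from world to camera coordinates). Camera axes: x right, y down, z forward; pixel columns grow to the right and rows downward; lengths in m; the calibration is good to about 2 mm. A picture is of the moment at which its call begins. There is no depth.
A pose or a line that the arm cannot do raises env.MotionError and nothing moves.
- job.hand_in(): hands the job in; it is judged then, once.
The state is a dict: "clock": time; "joints": joint angles; "qvel": joint speeds; "joint_efforts": joint torques, N m; "position": TCP position; "ee_rot": TCP orientation; "contact_force": force on the tool from outside, world axes, zero at the start; "ft_torque": the same for the moment, N m; "finger_gap": opening from 0.0 (shut) to 1.0 (fully open); "gripper_force": force on a finger pad.
Only numpy, scipy, OpenCV 4.12 (cv2) and the standard library are available. Lean on these libraries where they do the work, as an engineer would, in place of code of your own. Each camera call takes 0.05 s, during which the arm holds its last target. There are 200 camera calls.

## Task

Secure the bottle that stands in the hinged clamp: swing the clamp's gate shut round it, take the steel pin from its block and push it fully home, head down on the lug, through the lined-up holes of both halves. Then pinch the clamp's two upright grip tabs together between the fingers and finish still squeezing them, so that the halves stay pressed shut; do not let go. Keep the bottle standing and leave the other glassware and crockery alone.

Things in the scene. Friction and masses are not known exactly. Their poses are not given: they have to be found in the camera images.
- clamp: Aluminium bottle clamp on a steel plate 190x140x12 mm, fixed. Origin on the worktop under the ring's centre; x points to the hinge, so tabs and pin holes lie on the -x side (nearest the robot), all on y = 0 when shut. The ring (bore 68, wall 8 mm, z 30 to 76 mm) is split along x: the +y half is fixed, the -y half is the gate, which swings out to -y.
- gate (a joint): Angle of the gate about its upright hinge, rad: 0 fully shut (a stop), up to 1.4 open; it starts well open. It stays where it is left (about 1 N at its tab moves it) and can be pushed at the outer face of its tab, from above the base, with shut fingers.
- gate_hinge (a point): Point on the upright hinge axis, in the clamp frame at x 52, y 0, z 72.5 mm. The gate opens anticlockwise seen from above, its tab moving to the clamp's -y.
- gate_tab (a point): Upright grip tab at the gate's free end, 34 mm long (x, along the gate), 12 mm thick (y), 55 mm tall; point at its centre, 165 mm from the hinge axis and 7 mm to the gate's -y, 72.5 mm above the worktop (top at 100 mm). Its -y face is the outer one, to be pushed or pinched.
- fixed_tab (a point): The same tab on the fixed half; point at its centre, 113 mm from the ring's centre to the clamp's -x, 7 mm to its +y, 72.5 mm above the worktop (top at 100 mm); its +y face is the outer one. Shut, the two tabs stand side by side 2 mm apart, 26 mm over their outer faces, to be pinched from above across the clamp's y.
- gate_hole (a point): Centre of the upper mouth of the upright 14 mm through hole in the gate's lug (a plate 30x30x14 mm), 80 mm above the worktop; 47 mm from the tab's centre towards the hinge.
- fixed_hole (a point): Centre of the upper mouth of the 14 mm through hole in the fixed half's lug (30x30x14 mm), 62 mm above the worktop, right below the gate's hole when the gate is shut (4 mm between the lugs); open below, down to the base plate. Both mouths have 2 mm chamfers.
- pin: Steel pin, 60 g, upright, head up; origin at the tip, z up along it. Shank 10 mm thick, 46 mm long, tapered tip; head a 22 mm cylinder 32 mm tall (46 to 78 mm above the tip), to be gripped. It starts in its block, head resting on the block's top (head from 55 to 87 mm above the worktop). Home in the clamp, the head rests on the gate's lug (head from 80 to 112 mm).
- pin_seat (a point): Centre of the underside of the pin's head, 46 mm above the tip.
- pin_block: Grey plastic block 60x60x55 mm, fixed to the worktop, with a 14 mm hole, 50 mm deep, in the middle of its top, in which the pin is kept. Origin under its centre.
- bottle: Narrow-necked glass reagent bottle, 58 mm wide, 114 mm tall, standing loose on the clamp's base plate in the ring (its top 126 mm above the worktop). Origin under its centre.
- crucible: White porcelain crucible with lid, 45 mm wide, 50 mm tall; bystander. Origin under its centre.
- dropper: Dropper bottle with a rubber bulb, 42 mm wide, 119 mm tall; bystander. Origin under its centre.
- weighing: Small glass weighing bottle with a knobbed lid, 42 mm wide, 62 mm tall; bystander. Origin under its centre.
Not all that is in view belongs to the job. What is shaped like the bottle but purple or yellow is not meant.

How it is judged:
By the outcome, as a careful person would: the job done as asked, in the order asked, and still so for the second after the job is handed in, while the arm keeps its last pose, push and grip.
It also fails if it takes over 64 s, if anything falls off the work surface, if the arm or the gripper's body presses on something with over 40 N, if the wrist force passes 120 N, or if a joint passes its speed limit or range.

## Working session

There is one attempt and no reset: what is moved stays moved. The work goes in short steps, each a Python script; the robot and the scene stay as the last script left them, time stands still between calls to the robot, and variables do not carry over. Pictures are saved under pics/ and viewed, at most 10 in all, crops included, and the job is handed in when it is done.

```bash
mkdir -p pics
cat > h.py <<'E'
import numpy as np, cv2
from bench import env, kinematics, monitor, eyes, job
def grab(n,f):
    d=eyes.grab_frame(n); cv2.imwrite(f'pics/{f}.png',cv2.cvtColor(d['frame'],cv2.COLOR_RGB2BGR))
    np.savez(f'pics/{f}.npz',mtx=d['mtx'],k1=d['k1'],view=d['view']); return d
def ld(f): return np.load(f'pics/{f}.npz')
def dist(d): return np.array([float(d['k1']),0,0,0,0])
def pix2plane(d,uv,z):
    p=cv2.undistortPoints(np.array([[uv]],float),d['mtx'],dist(d))[0,0]
    V=d['view'];R=V[:3,:3];c=-R.T@V[:3,3];r=R.T@np.array([*p,1]);return c+r*(z-c[2])/r[2]
def proj(d,P):
    V=d['view'];return cv2.projectPoints(np.atleast_2d(np.array(P,float)),cv2.Rodrigues(V[:3,:3])[0],V[:3,3],d['mtx'],dist(d))[0][:,0]
def tri(obs):  # [(d,uv),...]
    A=[];b=[]
    for d,uv in obs:
        p=cv2.undistortPoints(np.array([[uv]],float),d['mtx'],dist(d))[0,0]
        V=d['view'];R=V[:3,:3];t=V[:3,3]
        for i in range(2): A.append(R[i]-p[i]*R[2]); b.append(p[i]*t[2]-t[i])
    return np.linalg.lstsq(np.array(A),np.array(b),rcond=None)[0]
def down(yaw): # tool z down, tool y axis at angle yaw from world y
    from scipy.spatial.transform import Rotation as R
    return (R.from_euler('z',yaw)*R.from_euler('x',np.pi)).as_quat()
E
python3 - <<'E'
from h import *
a=grab('top','top0');b=grab('side','side0')
im=[cv2.imread(f'pics/{n}0.png') for n in('top','side')]
s=np.vstack([im[0],im[1]]);print(s.shape)
for n in('top','side'): cv2.imwrite(f'pics/{n}0b.png',cv2.resize(cv2.imread(f'pics/{n}0.png'),(800,600),interpolation=cv2.INTER_CUBIC))
print(monitor.sense()); 
for d in(a,b): print(d['k1'],d['mtx'],d['view'])
E
```

```text
(768, 512, 3)
{'clock': 0.1, 'joints': array([ 1.00661174e+00,  3.13392948e-01,  1.49834971e+00,  3.48643704e-05,
        1.33099853e+00, -2.23411231e-01]), 'qvel': array([-0.00171312, -0.00274159, -0.00242401,  0.00132686, -0.00057496,
       -0.00049719]), 'joint_efforts': array([ 1.62620174e-03, -4.12896216e+01, -2.60138583e+01, -1.90317141e-04,
        3.06878937e-03, -7.06817082e-05]), 'position': array([0.17534968, 0.4946141 , 0.23079716]), 'ee_rot': array([ 1.69567502e-01,  9.85518408e-01, -5.23814821e-04, -2.35980186e-04]), 'contact_force': array([0.37750775, 0.49319686, 0.57170833]), 'ft_torque': array([-0.0166351 ,  0.05000696,  0.01025644]), 'gripper_force': 0.0, 'finger_gap': 1.0026296381956323}
0.02269959007783128 [[364.5602195    0.         252.76248502]
 [  0.         364.5602195  193.33090501]
 [  0.           0.           1.        ]] [[ 0.00892055 -0.99942153 -0.03281803  0.11644759]
 [-0.98931402 -0.00404452 -0.14574431  0.54608495]
 [ 0.14552727  0.03376745 -0.98877782  0.92272559]
 [ 0.          0.          0.          1.        ]]
-0.14621944008164525 [[459.13677157   0.         258.43734736]
 [  0.         459.13677157 193.20308434]
 [  0.           0.           1.        ]] [[-0.8330231  -0.55272382 -0.02385146  0.50183014]
 [-0.18859978  0.32424485 -0.92698187  0.14547805]
 [ 0.52009867 -0.76769894 -0.37434705  1.2871958 ]
 [ 0.          0.          0.          1.        ]]
```

View pics/top0b.png

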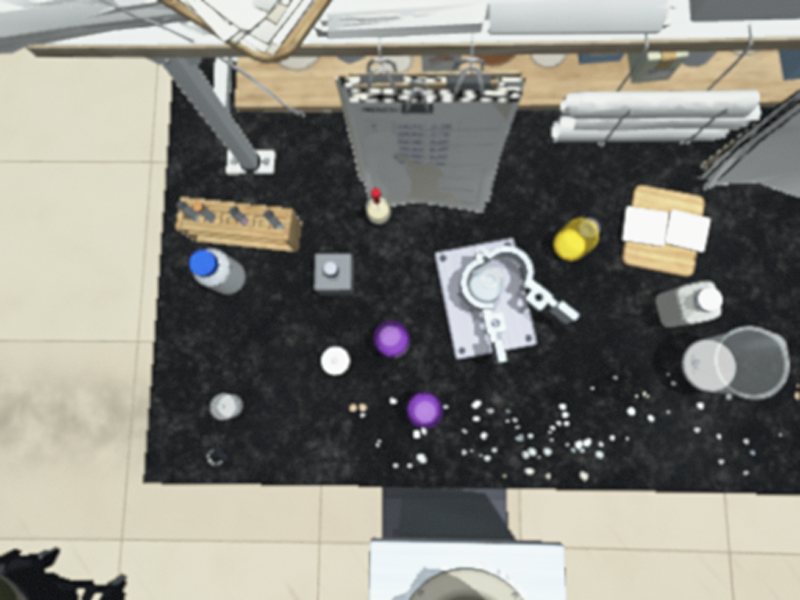

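View pics/side0b.png

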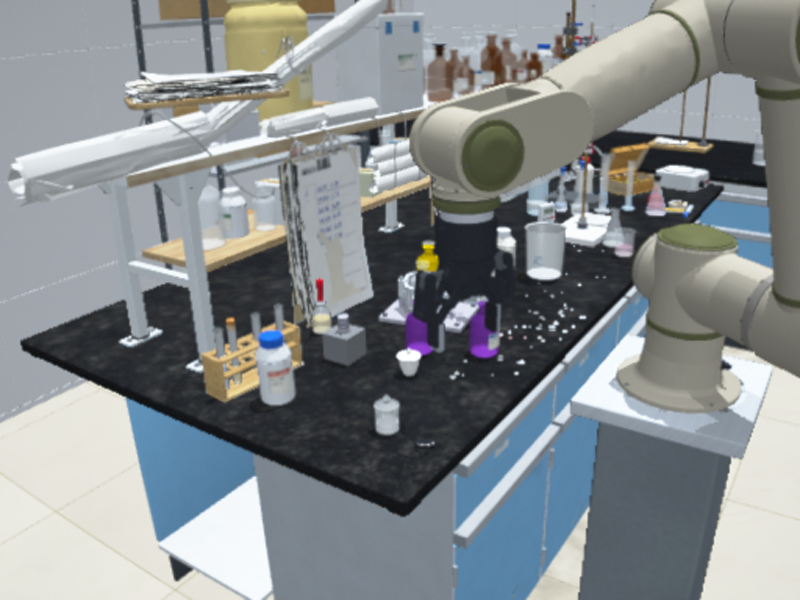

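Top view: the clamp is at (487,290) in the enlarged picture with its gate open to the right, tab at (566,310). The fixed tab is at (500,350). The pin block is at (333,270) with the pin head at (330,268). The clear bottle is inside the ring; the purple and yellow ones are decoys. Crucible at (335,361), dropper at (377,208), weighing bottle at (226,406).

Run:
```python
from h import *
im=cv2.imread('pics/top0.png')
# clamp crop u 270..375, v 145..235 ; block crop
a=cv2.resize(im[148:234,272:376],None,fx=5.5,fy=5.5,interpolation=cv2.INTER_CUBIC)
b=cv2.resize(im[150:200,190:235],None,fx=5,fy=5,interpolation=cv2.INTER_CUBIC)
s=np.zeros((600,800,3),np.uint8);s[:a.shape[0],:a.shape[1]]=a;s[:b.shape[0],574:574+b.shape[1]]=b
cv2.imwrite('pics/crop1.png',s);print(a.shape,b.shape)
```

```text
(473, 572, 3) (250, 225, 3)
```

View pics/crop1.png

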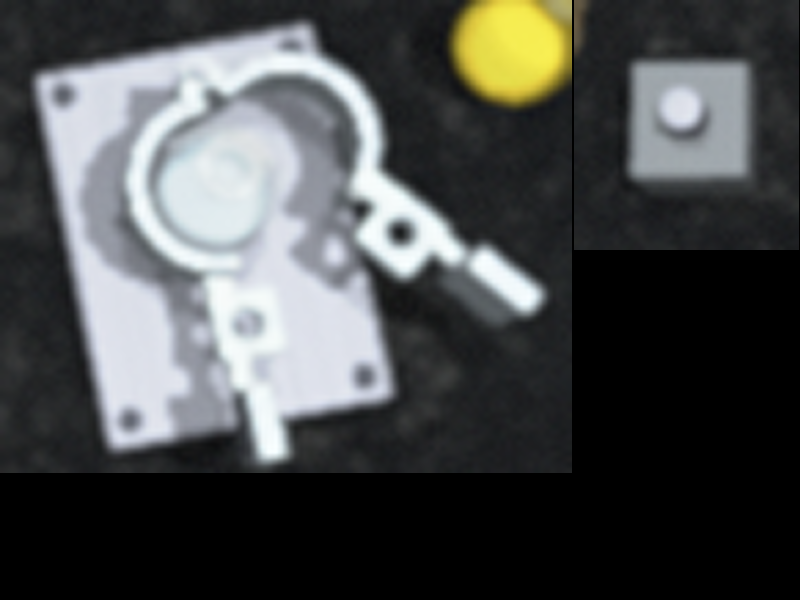

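Run:
```python
from h import *
from scipy.optimize import least_squares
d=ld('top0')
c=lambda p:np.array([272+(p[0]+.5)/5.5-.5,148+(p[1]+.5)/5.5-.5])
obs={k:c(v) for k,v in dict(fh=(248,322),ft=(269,424),gh=(401,232),gt=(507,281),h=(200,88),c0=(37,75),c1=(308,24),c2=(395,400),c3=(110,450)).items()}
def model(p):
    x,y,a,g,ox=p
    rz=lambda t:np.array([[np.cos(t),-np.sin(t)],[np.sin(t),np.cos(t)]])
    H=np.array([.052,0])
    ga=lambda l,o:H+rz(g)@np.array([-l,o])
    L=dict(fh=([-.066,0],.062),ft=([-.113,.007],.1),gh=(ga(.118,0),.08),gt=(ga(.165,-.007),.1),h=(H,.0725),
     c0=([ox+.095,.07],.012),c1=([ox+.095,-.07],.012),c2=([ox-.095,-.07],.012),c3=([ox-.095,.07],.012))
    return {k:np.array([*(rz(a)@np.array(v[0])+[x,y]),v[1]]) for k,v in L.items()}
f=lambda p:np.concatenate([proj(d,m)[0]-obs[k] for k,m in model(p).items()])
r=least_squares(f,[.5,.03,.2,.8,0],loss='soft_l1')
print(r.x);print(dict(zip(obs,np.round(f(r.x).reshape(-1,2),1))))
for k,v in model(r.x).items(): print(k,v.round(4))
b=lambda p:np.array([190+(p[0]-574+.5)/5-.5,150+(p[1]+.5)/5-.5])
for q in[(630,62),(749,62),(749,178),(630,178)]: print('blk',pix2plane(d,b(q),.055).round(4))
print('pin',pix2plane(d,b((681,107)),.087))
im=cv2.imread('pics/top0.png')
for n,uv,z in[('yel',(365,157),.1),('purp',(250,217),.114),('purp2',(271,262),.1),('drop',(241,124),.119),('cruc',(214,231),.05)]: print(n,pix2plane(d,uv,z).round(3))
```

```text
[ 0.57261245 -0.03211899  0.19369592  0.69146414 -0.01399969]
{'fh': array([0.1, 0.8]), 'ft': array([-0.3, -0.1]), 'gh': array([0.4, 0.3]), 'gt': array([0., 0.]), 'h': array([-0.2, -1.8]), 'c0': array([-0.3,  0.3]), 'c1': array([0.4, 0. ]), 'c2': array([-0.1, -0.5]), 'c3': array([0.2, 0.1])}
fh [ 0.5078 -0.0448  0.062 ]
ft [ 0.4604 -0.047   0.1   ]
gh [ 0.5489 -0.1134  0.08  ]
gt [ 0.5246 -0.1543  0.1   ]
h [ 0.6236 -0.0221  0.0725]
c0 [0.6386 0.0522 0.012 ]
c1 [ 0.6656 -0.0852  0.012 ]
c2 [ 0.4791 -0.1218  0.012 ]
c3 [0.4522 0.0156 0.012 ]
blk [0.6269 0.2583 0.055 ]
blk [0.627 0.195 0.055]
blk [0.5647 0.1937 0.055 ]
blk [0.5644 0.2565 0.055 ]
pin [0.59586821 0.22565326 0.087     ]
yel [ 0.629 -0.161  0.1  ]
purp [0.477 0.124 0.114]
purp2 [0.37  0.073 0.1  ]
drop [0.709 0.148 0.119]
cruc [0.445 0.219 0.05 ]
```

```bash
cat >> h.py <<'E'
C=np.array([.5726,-.0321]);A=.1937
rz=lambda t:np.array([[np.cos(t),-np.sin(t)],[np.sin(t),np.cos(t)]])
def clamp(x,y,z): return np.array([*(rz(A)@np.array([x,y])+C),z])
def gate(g,l,o,z):
    return clamp(*(np.array([.052,0])+rz(g)@np.array([-l,o])),z)
def best(pos,yaw):
    q=[down(yaw),down(yaw+np.pi)]
    s=[(abs(j[5]),i) for i in(0,1) if (j:=kinematics.ik(pos,q[i])) is not None]
    return q[min(s)[1]]
def st():
    s=monitor.sense();print('t%.2f'%s['clock'],s['position'].round(4),'F',s['contact_force'].round(1),'gap %.3f gf %.1f'%(s['finger_gap'],s['gripper_force']),'j6 %.2f'%s['joints'][5])
E
python3 - <<'E'
from h import *
env.close_gripper(30)
g=.69; off=-(.013+.0145+.010)
q=best(gate(g,.165,off,.2),A+g)
env.reach(gate(g,.165,off,.2),q);st()
print('hit',env.movel(gate(g,.165,off,.068),.15,guard=8));st()
grab('top','t1');
im=cv2.imread('pics/t1.png');cv2.imwrite('pics/t1c.png',cv2.resize(im[120:260,250:420],None,fx=3.5,fy=3.5,interpolation=cv2.INTER_CUBIC))
E
```

```text
t3.57 [ 0.5481 -0.1727  0.2001] F [-0.7 -0.7 -0.5] gap -0.000 gf 0.0 j6 0.18
hit False
t4.60 [ 0.5485 -0.1736  0.0689] F [ 0.4 -1.1  1. ] gap -0.003 gf 0.0 j6 0.18
```

View pics/t1c.png

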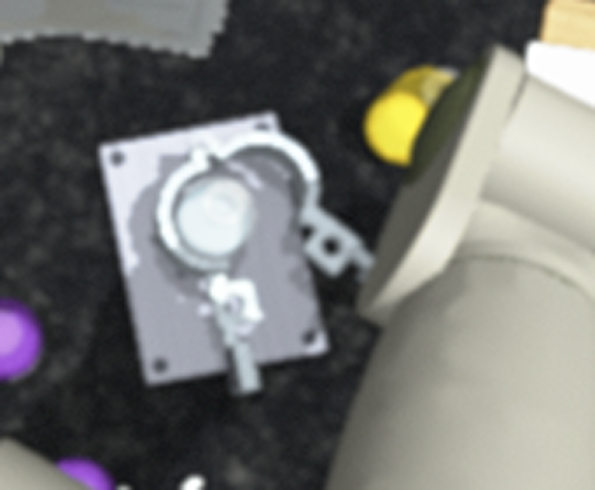

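The gripper is behind the gate tab at about (370,285), and the gate, bottle and yellow decoy are undisturbed. Next is the push.

Run:
```python
from h import *
q0=monitor.sense()['ee_rot']
from scipy.spatial.transform import Rotation as R
base=down(A+.69); flip=0 if abs(np.dot(q0,base))>.7 else np.pi
Q=lambda g:down(A+g+flip)
off=-(.013+.0145)
for g in(.52,.36,.2,.1):
    if env.movel(gate(g,.165,off,.068),.08,Q(g),guard=15): print('hit',g); st(); break
    st()
else:
    print('hit',env.movel(gate(-.05,.165,off,.068),.04,Q(0),guard=8));st()
p=monitor.sense()['position'];l=rz(-A)@(p[:2]-C);print('clamp frame',l)
grab('top','t2')
im=cv2.imread('pics/t2.png');cv2.imwrite('pics/t2c.png',cv2.resize(im[120:260,250:420],None,fx=3.5,fy=3.5,interpolation=cv2.INTER_CUBIC))
```

```text
t5.28 [ 0.5173 -0.1512  0.0684] F [-1.1  0.1 -0.1] gap -0.001 gf 0.0 j6 0.35
t5.77 [ 0.4982 -0.1326  0.0681] F [ 0.  -0.7 -0.8] gap 0.000 gf 0.0 j6 0.53
t6.25 [ 0.4822 -0.1112  0.0681] F [-0.5 -0.6  0. ] gap 0.001 gf 0.0 j6 0.71
t6.61 [ 0.474  -0.0966  0.0681] F [ 0.3 -1.3  0. ] gap -0.004 gf 0.0 j6 0.83
hit True
t7.10 [ 0.4676 -0.0806  0.0681] F [ 1.3 -6.7 -1.2] gap 0.000 gf 3.2 j6 0.94
clamp frame [-0.11240208 -0.02736346]
```

Gate is shut: the contact is at clamp y -27.4 mm, which matches the tab face plus half the finger thickness. Next I back off and look at the hole and the pin with the wrist camera from equal relative heights.

Run:
```python
from h import *
p=monitor.sense()['position']
env.movel(clamp(-.113,-.05,.068),.1)
env.movel(clamp(-.113,-.05,.2),.25)
# hover: TCP 150 mm above hole mouth (.080) / above head top(.087)
h=clamp(-.066,0,.230);q=best(h,A);env.reach(h,q);st()
a=grab('wrist','w1');grab('top','t3')
env.release()
P=np.array([.5957,.2256,.237]);q=best(P,A);env.reach(P,q);st()
b=grab('wrist','w2');grab('top','t4')
print(proj(a,clamp(-.066,0,.08)),proj(a,clamp(-.066,0,.062)),proj(b,[.5957,.2256,.087]))
ims=[cv2.imread(f'pics/{n}.png') for n in('w1','w2')]
s=np.hstack([cv2.resize(i,(400,300),interpolation=cv2.INTER_AREA) for i in ims])
t=[cv2.resize(cv2.imread(f'pics/{n}.png')[130:240,240:390],(400,293),interpolation=cv2.INTER_CUBIC) for n in('t3','t4')]
cv2.imwrite('pics/v1.png',np.vstack([s,np.hstack(t)]))
```

```text
t8.61 [ 0.5075 -0.044   0.2283] F [-1.2 -0.7 -0.3] gap -0.004 gf 0.0 j6 1.06
t10.59 [0.5959 0.2243 0.2371] F [ 0.1 -0.3 -0.3] gap 1.003 gf 0.0 j6 1.55
[[255.07585185 180.58338674]] [[255.10804424 176.38951746]] [[252.74820961 180.59803404]]
```

View pics/v1.png

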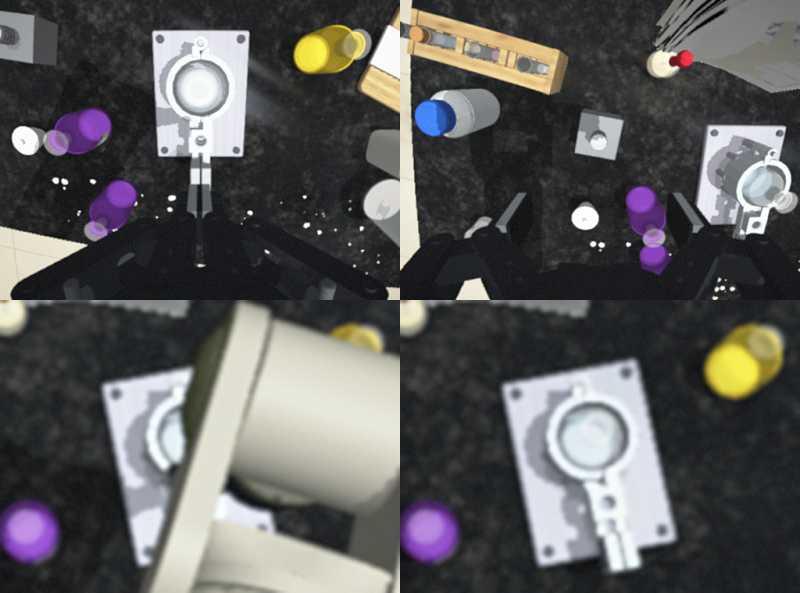

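Gate shut in the top view, with lugs and tabs aligned. In w1 the hole is near (256,181). In w2 the pin head is near (253,178). I'll enlarge both.

Run:
```python
from h import *
s=[]
for n in('w1','w2'):
    i=cv2.imread(f'pics/{n}.png')[155:205,230:280]; s.append(cv2.resize(i,(400,400),interpolation=cv2.INTER_CUBIC))
cv2.imwrite('pics/v2.png',np.hstack(s))
```

```text
(no output)
```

View pics/v2.png

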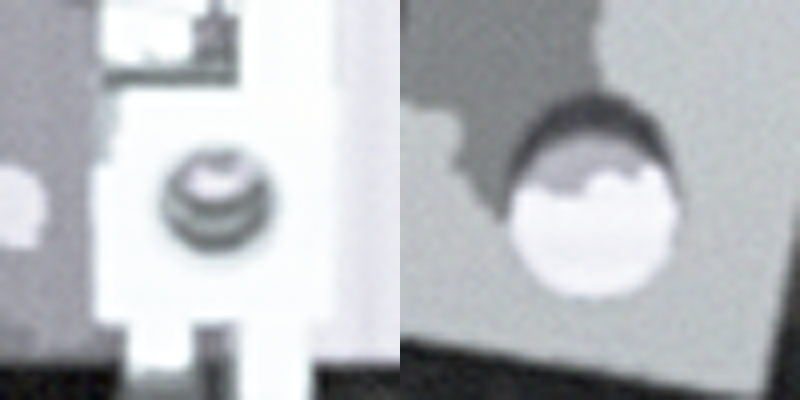

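Run:
```python
from h import *
a,b=ld('w1'),ld('w2');t=ld('t4')
H=pix2plane(a,(256.7,179.6),.08);P=pix2plane(b,(253.9,181.3),.087)
print('hole',H,'model',clamp(-.066,0,.08),'pin',P)
# hole in t4 crop: (608,503) in v1
s=(400/150);print('top hole',pix2plane(t,(240+(608-400+.5)/s-.5,130+(503-300+.5)/s-.5),.08))
```

```text
hole [ 0.50916686 -0.04622166  0.08      ] model [ 0.50783428 -0.04480441  0.08      ] pin [0.59519837 0.22430251 0.087     ]
top hole [ 0.50869914 -0.04470152  0.08      ]
```

Run:
```python
from h import *
P=np.array([.5955,.225]);q=monitor.sense()['ee_rot']
q=best(np.array([*P,.2]),A)
print(env.movel([*P,.060],.12,q,guard=8));st()
env.close_gripper(60);env.hold(.2);st()
env.movel([*P,.225],.15);st()
Hh=np.array([.5085,-.0455])
env.reach([*Hh,.225],best(np.array([*Hh,.225]),A))
env.movel([*Hh,.142],.12);env.hold(.3);st()
grab('side','s5');w=grab('wrist','w5')
cv2.imwrite('pics/v3.png',np.hstack([cv2.resize(cv2.imread('pics/w5.png')[130:280,180:330],(400,400)),cv2.resize(cv2.imread('pics/s5.png')[140:240,230:330],(400,400),interpolation=cv2.INTER_CUBIC)]))
```

```text
False
t12.32 [0.5959 0.2251 0.0607] F [-0.8 -0.4  0.7] gap 1.000 gf 0.0 j6 1.55
t13.12 [0.5957 0.225  0.0603] F [ 0.4 -1.   3.5] gap 0.237 gf 58.7 j6 1.55
t14.38 [0.5952 0.2249 0.2239] F [-0.2 -1.4 -0.7] gap 0.233 gf 58.6 j6 1.55
t16.62 [ 0.5086 -0.0456  0.1424] F [-0.3 -0.1 -1.2] gap 0.236 gf 58.6 j6 1.06
```

View pics/v3.png

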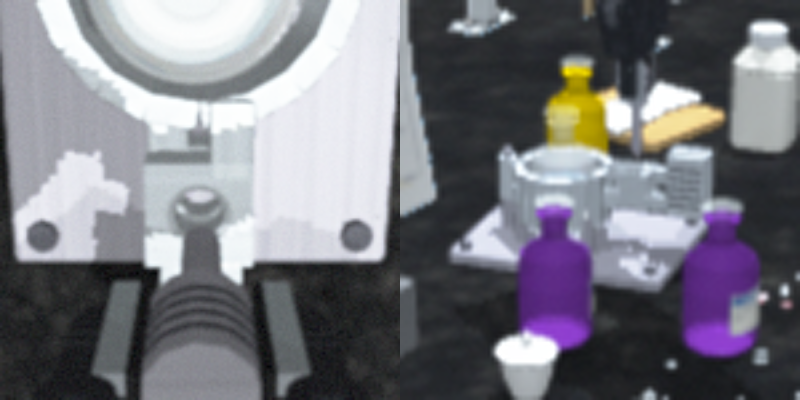

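The pin is gripped upright. In the wrist crop its tip, at about (201,222), lines up sideways with the hole at (200,207). Inserting under guard, with a search if it is blocked.

```bash
cat > ins.py <<'E'
from h import *
H0=np.array([.5085,-.0455]);best_=None
R=rz(A)
offs=[(0,0)]+[(r*np.cos(t),r*np.sin(t)) for r in(.002,.0035) for t in np.arange(0,2*np.pi,np.pi/3)]
for o in offs:
    t=H0+R@np.array(o)
    if monitor.sense()['position'][2]>.135: env.movel([*t,.136],.1)
    hit=env.movel([*t,.0835],.04,guard=10)
    z=monitor.sense()['position'][2];print(np.round(o,4),hit);st()
    if z<.123: break
    env.movel([*monitor.sense()['position'][:2],.136],.1)
E
python3 ins.py
```

```text
[0 0] True
t18.16 [ 0.5084 -0.0456  0.0851] F [-1.2 -0.6  5.1] gap 0.237 gf 59.3 j6 1.06
```

The insertion stopped at TCP z 85.1 mm, and the computed home height is 85 mm. I'll release, back off and check.

Run:
```python
from h import *
env.release();st()
p=monitor.sense()['position']
env.movel([*p[:2],.19],.2)
h=clamp(-.115,-.0005,.19)
env.movel(h,.15,best(h,A));env.hold(.2);st()
w=grab('wrist','w6');grab('side','s6')
print(proj(w,[clamp(-.066,0,.112),clamp(-.113,.007,.1),clamp(-.113,-.007,.1)]))
cv2.imwrite('pics/v4.png',np.hstack([cv2.resize(cv2.imread('pics/w6.png')[60:260,155:355],(400,400),interpolation=cv2.INTER_CUBIC),cv2.resize(cv2.imread('pics/s6.png')[140:240,230:330],(400,400),interpolation=cv2.INTER_CUBIC)]))
```

```text
t18.81 [ 0.5079 -0.0454  0.0844] F [-1.   0.5  0.5] gap 0.997 gf 0.0 j6 1.06
t20.16 [ 0.4604 -0.0546  0.1897] F [-0.5  0.3 -0.8] gap 1.004 gf 0.0 j6 1.01
[[252.95518863 141.56952765]
 [244.67601143 197.07536667]
 [261.61826909 197.08985658]]
```

View pics/v4.png

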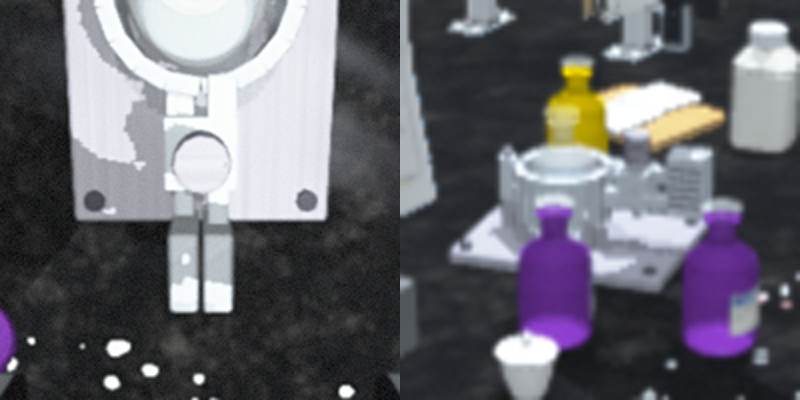

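The pin is home: its head sits on the gate's lug, at crop (201,163). The two tabs stand side by side with the gap at (202,270). Next is the pinch.

Run:
```python
from h import *
h=clamp(-.115,-.001,.068)
print(env.movel(h,.12,guard=8));st()
env.close_gripper(25);env.hold(.3);st()
s=monitor.sense();print('clamp F',rz(-A)@s['contact_force'][:2],rz(-A)@(s['position'][:2]-C))
```

```text
False
t21.43 [ 0.4603 -0.0553  0.0686] F [-0.6 -0.5  0.4] gap 1.000 gf 0.0 j6 1.00
t22.31 [ 0.4598 -0.0545  0.0683] F [-1.8  4.7  5.2] gap 0.296 gf 27.2 j6 1.00
clamp F [-0.84021718  4.9073041 ] [-0.11496629 -0.00028479]
```

Run:
```python
from h import *
env.movel(clamp(-.115,-.0002,.068),.05)
env.close_gripper(60);env.hold(.5);st()
s=monitor.sense();print('clamp F',rz(-A)@s['contact_force'][:2])
grab('side','s7');w=grab('wrist','w7');grab('top','t7')
cv2.imwrite('pics/v5.png',np.hstack([cv2.resize(cv2.imread('pics/w7.png')[60:260,155:355],(400,400),interpolation=cv2.INTER_CUBIC),cv2.resize(cv2.imread('pics/s7.png')[120:240,220:340],(400,400),interpolation=cv2.INTER_CUBIC)]))
```

```text
t23.27 [ 0.4598 -0.0543  0.0684] F [-3.6  0.4  7.6] gap 0.285 gf 59.3 j6 1.01
clamp F [-3.4139169   1.05470494]
```

View pics/v5.png

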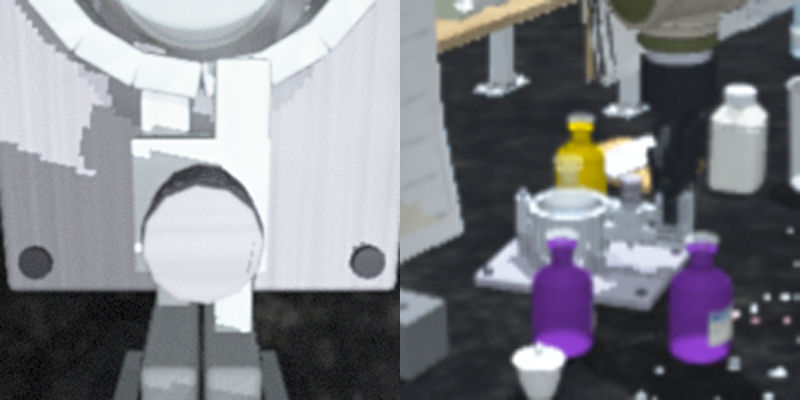

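The fingers squeeze both tabs at 59 N (crop (200,380)), the pin head is down on the lug at (203,240), and the bottle stands in the ring. Handing in.

```bash
python3 -c "
from h import *
print(job.hand_in())"
```

```text
the job is handed in; nothing more can be done
None
```

The job is handed in at about 23 s of the 64 s allowed: the gate is shut, the pin is home with its head on the lug, the bottle is still standing, and the fingers are still squeezing both tabs at about 59 N (no verdict was returned).

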